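Load the bread box and close its ratchet lid

TASK

Raise the bread box's ratchet-propped lid until it stands by itself on its highest notch and let go, then set the shiny tin with the golden loaf upright on the floor of the box without dropping it. Then lift the lid on past the top so that its red pawl is thrown clear, and lower it gently until it is fully shut, without letting it slam. Leave the other things on the table where they are.

Things in the scene. Friction and masses are not known exactly. Their poses are not given: they have to be found in the camera images.
- breadbox: open steel box fixed to the table, 210 (x) x 220 (y) x 95 mm tall, walls and floor 6 mm thick; origin at the centre of its underside, x points from its front (the side of the lid's handle) to its back (the hinge side), z up. The lid is hinged on its top back edge and opens away from the front. The ratchet is outside its +y side, reaching 155 mm from the box's centre
- lid (a joint): opening angle of the aluminium lid (212 x 222 x 6 mm, ~0.5 kg), rad: 0 shut, stop at 1.57. One-way ratchet: let down, it rests on the last notch passed, at about 0.31, 0.64, 0.96 or 1.29 (each catches once raised 0.04 further). Starts shut or on a lower notch. Raised past about 1.48 it throws the pawl clear; then nothing holds it, and it must be lowered by hand. Fully shut re-arms the pawl
- lid_bar (a point): middle of the lid's black round handle bar, 12 mm thick, 110 mm long, parallel to the hinge, 250 mm from the hinge axis, 4 mm above it when shut, with a 34 mm gap to the lid's front edge. Can be pinched from above across the bar at every angle; it turns between the fingers as the lid swings. Axes are the lid's: x from bar to hinge, y along the bar
- lid_hinge (a point): middle of the lid's hinge axis, 95 mm above the table; y lies along the axis; the bar moves on a circle about it. Raise the lid slower than 1 rad/s: a jerk can bounce the pawl clear too early (then shut the lid and begin again)
- pawl (a joint): angle of the red pawl on the box's +y side, rad: 0 to 0.2 leaning into the ratchet (holding), 1.01 thrown clear (lid free to come down). Top heavy: once pushed beyond 0.35 it falls clear by itself within half a second and stays so until the lid is shut
- tin_centre (a point): centre of the shiny steel loaf tin holding a golden loaf, 140 mm (its x) x 54 mm (its y) x 55 mm tall, about 0.4 kg, loose on the table; the point is 27.5 mm above its underside, half-way up. Pinch across the 54 mm side. With its length along the box's x and the lid on its highest notch, it goes straight down into the box if its centre is on the box's centre or up to 25 mm nearer the front
- empty_tin: empty dark-steel loaf tin, 140 x 54 x 50 mm, a bystander; origin under its centre
- syrup_jar: round jar with an orange cap, 72 mm across, 110 mm tall, a bystander; origin under its centre
- bowl: blue bowl, 150 mm across, 60 mm tall, a bystander; origin under its centre
- pastry_brush: pastry brush lying on the table, a bystander
- scraper: dough scraper lying flat, steel blade 110 x 90 mm with a wooden grip, 20 mm tall, a bystander
- mug: white mug, 80 mm across, 90 mm tall, a bystander; origin under its centre
Mind the look-alikes: they are no part of the job. What is shaped like the part that bears tin_centre but blue or pink is not meant.

How it is judged:
By the outcome, as a careful person would: the job done as asked, in the order asked, and still so for the second after the job is handed in, with the robot touching nothing.
It also fails if it takes over 72 s, if anything falls off the work surface, if the arm or the gripper's body presses on something with over 40 N, if the wrist force passes 120 N, or if a joint passes its speed limit or range.

ROBOT

A 6-joint arm with a two-finger parallel gripper is mounted at the origin on the work surface. World frame = base frame: x ahead of the robot, y to its left, z up, the work surface at z = 0. Lengths are in mm, angles in degrees, forces in N, time in s.
With the tool pointing down it reaches from about 350 to 850 mm from the base axis. Payload 8.1 kg.
Tool frame: the origin (TCP) lies midway between the tips of the shut fingers; the grasp point (between the pads) lies 19 mm behind it; z points along the fingers, y is the line along which they close (so a half turn about z gives the same grasp; the last joint's range is limited). The gripper opens to 85 mm and grips with 20 to 120 N. Pads are 22 mm wide; open, the fingers measure 114 mm over their backs; the gripper's body (76 mm by 85 mm) begins 54 mm behind the grasp point. The pads swing forward as they close: fully open they stand 13 mm farther back than shut.
Start: joints at [62.888, 7.471, 85.268, -0, 87.261, -4.893], TCP at [226.871, 555.459, 231.292] pointing down, gripper open.
Joint ranges: [-169.43, 169.43], [-51.17, 129.36], [1.28, 143.12], [-76.62, 256.62], [0, 156.53], [-152.29, 152.29]. Speed limits (degrees/s): [136.94, 136.94, 159.86, 180, 180, 180].

INTERFACE

Orientations are given as [roll, pitch, yaw] about the fixed x, y, z axes, in that order (R = Rz(yaw) Ry(pitch) Rx(roll)).
In Python, from bench import r gives the robot as it stands. The module is installed in compiled form; this text tells all that it offers.
- The arm moves only by the tool jog_arm, never from a script. Its argument "rows" is a list of rows, each a list of 2 entries, a list of its own where there are three numbers: the shift along the tool's x, y, z in mm, then the turn, a rotation vector about the tool's x, y, z in rad. A call has 1 to 10 rows; each row is the pose to reach, as a shift and turn from the pose commanded when the call began, along the tool's axes at that moment; what a row does not reach only later rows make up. A row lasts 1/10 s, in which the tool goes at most 50 mm and 8.59 degrees, less where a joint would pass 70% of its speed; a pose out of reach is approached as far as the arm can. A call with a gripper value outside its range is refused whole. "grip" is the finger opening in mm, from 0 to 85.4, set as the call begins (left out, the last holds). The fingers move at their own pace and stop on an object; "force" is the grip in N (left out, the last holds). Time passes only in rows, so rows that repeat a pose let the fingers close. It gives the time, the measured TCP pose, the force, the opening and the grip force at its end, in the units of the state.
- r.sense(): the state, without advancing time (a new reading comes with each control period).
- r.snapshot(name): name is "scene" or "top"; returns (picture, depth): 400x640x3 uint8, blue, green, red; 400x640 float32, mm along the optical axis (not along the pixel's ray), 0 where there is no reading.
- r.camera_params(name): a dict with "fx", "fy", "cx", "cy" (pixels), "pose" (4x4, takes a point from camera to world coordinates). Camera axes: x right, y down, z forward; pixel columns grow to the right and rows downward; lengths in mm; the calibration is good to about 2 mm. A picture is of the moment at which its call begins. camera_params takes no time and is no camera call.
- r.hand_in(): hands the job in; it is judged then, once.
The state is a dict: "time": time; "joint_pos": joint angles; "qd": joint speeds; "joint_efforts": joint torques, N m; "tool_pos": TCP position; "tcp_rot": TCP orientation; "ft_force": force on the tool from outside, world axes, zero at the start; "wrist_torque": the same for the moment, N m; "finger_gap": finger opening in mm; "grip_force": force on a finger pad.
Only numpy, scipy, OpenCV 4.12 (cv2) and the standard library are available. Lean on these libraries where they do the work, as an engineer would, in place of code of your own. Each camera call takes 0.05 s, during which the arm holds its last target. There are 200 camera calls.

## Working session

There is one attempt and no reset: what is moved stays moved. The work goes in short steps, Python scripts to look and compute and a tool call to move; the robot and the scene stay as the last step left them, time stands still between calls to the robot, and variables do not carry over. Pictures are saved under pics/ and viewed, at most 13 in all, crops included, and the job is handed in when it is done.

Besides the shell and the picture viewer there is one more tool, called after "Emit:" as name([rows], argument=value, ...), one row to a line, values as JSON. jog_arm: Moves the arm, as the interface text tells. Its arguments: {"type":"object","properties":{"rows":{"type":"array"},"grip":{"type":"number"},"force":{"type":"number"}},"required":["rows"]}

```bash
mkdir -p pics; cat > h.py <<'E'
import numpy as np, cv2
from bench import r
def snap(n,tag):
    p,d=r.snapshot(n); cv2.imwrite(f'pics/{tag}.png',p); np.save(f'pics/{tag}.npy',d); return p,d
def w(n,d,u,v,k=1):
    c=r.camera_params(n); a=d[v-k:v+k+1,u-k:u+k+1]; a=a[a>0]
    z=np.median(a) if a.size else np.nan
    return (np.array(c['pose'])@[(u-c['cx'])/c['fx']*z,(v-c['cy'])/c['fy']*z,z,1])[:3].round(1)
E
python3 - <<'E'
from h import *
snap('scene','s0');snap('top','t0')
s=r.sense();print(s)
for n in('scene','top'):print(r.camera_params(n))
E
```

```text
{'time': 0.1, 'joint_pos': array([ 6.28890111e+01,  7.51373524e+00,  8.53234291e+01, -1.41435578e-03,
        8.72596915e+01, -4.89086002e+00]), 'qd': array([ 0.02459136, -0.03457431, -0.11301823,  0.03078899,  0.08297797,
       -0.13882221]), 'joint_efforts': array([ 1.06674954e-03, -5.70949066e+01, -5.01941836e+01, -1.60565246e-04,
        7.84680858e-03,  2.24159481e-05]), 'tool_pos': array([226.64204749, 555.01903659, 230.31478113]), 'tcp_rot': array([-1.79903376e+02, -6.85024428e-03,  1.57779934e+02]), 'ft_force': array([-0.26878821, -0.61445796,  0.43771707]), 'wrist_torque': array([-0.02772121,  0.00957101, -0.04568643]), 'grip_force': 0.0, 'finger_gap': 85.21721863409967}
{'fx': 427.99054696510916, 'fy': 427.99054696510916, 'cx': 318.4516025357511, 'cy': 202.52090550212944, 'pose': array([[-4.96347614e-01,  6.32189659e-01, -5.94958219e-01,
         1.31527046e+03],
       [ 8.67971677e-01,  3.48557266e-01, -3.53741432e-01,
         4.04634007e+02],
       [-1.62546651e-02, -6.91985598e-01, -7.21728285e-01,
         1.01709856e+03],
       [ 0.00000000e+00,  0.00000000e+00,  0.00000000e+00,
         1.00000000e+00]])}
{'fx': 440.1637454951032, 'fy': 440.1637454951032, 'cx': 309.97976340357263, 'cy': 202.01733914293683, 'pose': array([[ 9.65145389e-03, -9.84786494e-01,  1.73500463e-01,
         2.96531833e+02],
       [-9.99936834e-01, -8.50545690e-03,  7.34744531e-03,
        -5.75831854e+01],
       [-5.75996420e-03, -1.73560418e-01, -9.84806379e-01,
         1.45155984e+03],
       [ 0.00000000e+00,  0.00000000e+00,  0.00000000e+00,
         1.00000000e+00]])}
```

View pics/s0.png

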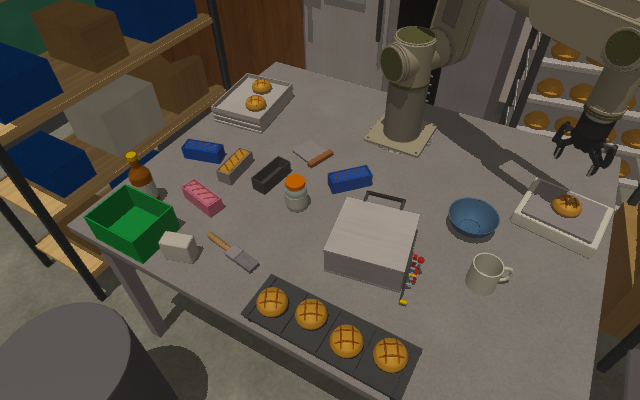

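View pics/t0.png

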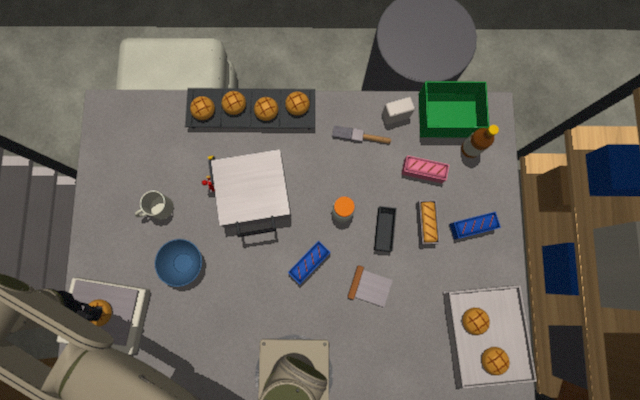

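The scene view shows the box at (372,240) with its handle at (385,198) and the red pawl at (418,262). The golden tin is at (235,165). In the top view the box is at (250,187), the handle at (258,237) and the golden tin at (429,222).

```bash
cat >> h.py <<'E'
def cloud(n,d):
    c=r.camera_params(n); v,u=np.mgrid[:400,:640]
    P=np.stack([(u-c['cx'])/c['fx']*d,(v-c['cy'])/c['fy']*d,d,np.ones_like(d)],-1)@np.array(c['pose']).T
    P[d<=0]=np.nan; return P[...,:3]
E
python3 - <<'E'
from h import *
d=np.load('pics/t0.npy');p=cv2.imread('pics/t0.png');P=cloud('top',d)
def reg(u0,u1,v0,v1,zl,zh):
    Q=P[v0:v1,u0:u1].reshape(-1,3);return Q[(Q[:,2]>zl)&(Q[:,2]<zh)]
print('table',np.nanmedian(P[280:300,200:300,2]))
L=P[165:205,225:280].reshape(-1,3);c=L.mean(0);U,S,V=np.linalg.svd(L-c);print('lid plane',c,V[2],S)
def rect(Q):
    b=cv2.minAreaRect(Q[:,:2].astype(np.float32));return b,len(Q)
Q=reg(195,305,140,255,85,400);print('lid',rect(Q),np.percentile(Q[:,2],[1,50,99]))
Q=reg(413,445,195,250,35,90);print('tin',rect(Q),np.percentile(Q[:,2],[1,50,99]))
Q=reg(413,445,195,250,20,90);print('tin',rect(Q))
for nm,a in dict(empty=(370,400,200,258,25,80),jar=(325,362,190,225,30,140),mug=(130,170,185,225,30,120)).items():print(nm,rect(reg(*a)))
i=np.hstack([cv2.resize(p[140:260,195:305],None,fx=4,fy=4,interpolation=2)])
j=cv2.resize(p[180:260,400:460],None,fx=5,fy=5,interpolation=2)
o=np.zeros((480,740,3),np.uint8);o[:480,:440]=i;o[:400,440:740]=j;cv2.imwrite('pics/c0.png',o)
E
```

```text
table -1.1217200015972821Traceback (most recent call last):
  File "<stdin>", line 6, in <module>
    u, s, vh = gufunc(a, signature=signature)
               ~~~~~~^^^^^^^^^^^^^^^^^^^^^^^^
    raise LinAlgError("SVD did not converge")
numpy.linalg.LinAlgError: SVD did not converge
```

```bash
python3 - <<'E'
from h import *
d=np.load('pics/t0.npy');p=cv2.imread('pics/t0.png');P=cloud('top',d)
def reg(u0,u1,v0,v1,zl,zh):
    Q=P[v0:v1,u0:u1].reshape(-1,3);return Q[(Q[:,2]>zl)&(Q[:,2]<zh)]
L=P[165:205,225:280].reshape(-1,3);L=L[np.isfinite(L[:,0])];c=L.mean(0);U,S,V=np.linalg.svd(L-c,full_matrices=False);print('lid plane',c,V[2],S)
def rect(Q):
    b=cv2.minAreaRect(Q[:,:2].astype(np.float32));return b,len(Q)
Q=reg(195,305,140,255,85,400);print('lid',rect(Q),np.percentile(Q[:,2],[1,50,99]))
Q=reg(413,445,195,250,35,90);print('tin',rect(Q),np.percentile(Q[:,2],[1,50,99]))
Q=reg(413,445,195,250,20,90);print('tin',rect(Q))
for nm,a in dict(empty=(370,400,200,258,25,80),jar=(325,362,190,225,30,140),mug=(130,170,185,225,30,120)).items():print(nm,rect(reg(*a)))
i=np.hstack([cv2.resize(p[140:260,195:305],None,fx=4,fy=4,interpolation=2)])
j=cv2.resize(p[180:260,400:460],None,fx=5,fy=5,interpolation=2)
o=np.zeros((480,740,3),np.uint8);o[:480,:440]=i;o[:400,440:740]=j;cv2.imwrite('pics/c0.png',o)
E
```

```text
lid plane [588.93591154 135.03101739 101.17845159] [2.85058515e-04 3.22327847e-04 9.99999907e-01] [2339.08286995 1734.91977037  131.26606792]
lid (((557.0275268554688, 159.40109252929688), (261.5046081542969, 260.90380859375), 9.951821327209473), 4996) [ 93.18903838 101.04707132 107.689047  ]
tin (((482.22003173828125, -427.8050842285156), (139.80043029785156, 58.518638610839844), 1.4205420017242432), 774) [36.92532143 51.76512101 61.54806791]
tin (((482.2192077636719, -427.7915344238281), (139.78846740722656, 58.52446746826172), 1.43618643283844), 840)
empty (((459.8912353515625, -289.08721923828125), (55.65065002441406, 141.13462829589844), 83.47726440429688), 231)
jar (((516.6649780273438, -148.75128173828125), (67.05268096923828, 66.90280151367188), 11.51868724822998), 449)
mug (((528.9382934570312, 463.6251220703125), (105.78905487060547, 79.04737091064453), 88.99900817871094), 463)
```

View pics/c0.png

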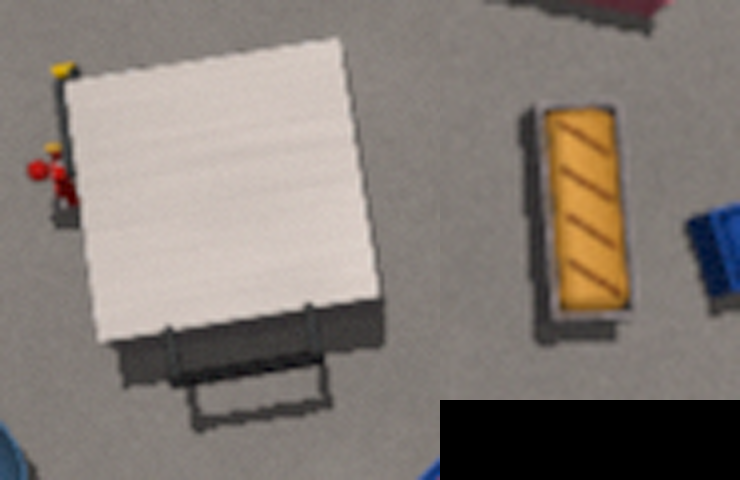

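The crop shows the lid shut (plane level at z≈101), with corners at crop (65,83), (340,38), (382,297), (98,341), where 4 crop px is 1 image px. The bar runs from (172,380) to (325,355). The tin with the golden loaf is clear on both sides.

```bash
cat >> h.py <<'E'
def ray(n,u,v,z):
    c=r.camera_params(n);M=np.array(c['pose']);g=M[:3,:3]@[(u-c['cx'])/c['fx'],(v-c['cy'])/c['fy'],1]
    return M[:3,3]+g*(z-M[2,3])/g[2]
E
python3 - <<'E'
from h import *
d=np.load('pics/t0.npy');P=cloud('top',d)
f=lambda x,y,z:ray('top',195+(x+.5)/4-.5,140+(y+.5)/4-.5,z)
C=np.array([f(*a,101) for a in((65,83),(340,38),(382,297),(98,341))])[:,:2];print(C.round(1))
print('ctr',C.mean(0),'xdir',np.degrees(np.arctan2(*((C[0]+C[1]-C[2]-C[3])[::-1]))), 'ydir',np.degrees(np.arctan2(*((C[0]+C[3]-C[1]-C[2])[::-1]))))
b=np.array([f(172,380,99),f(325,355,99)]);print('bar',b,b.mean(0))
Q=P[140:240,195:305].reshape(-1,3);Q=Q[(Q[:,2]>98)&(Q[:,2]<105)];A=cv2.minAreaRect(Q[:,:2].astype(np.float32));print(A)
n=0
d=np.load('pics/s0.npy');P=cloud('scene',d);
Q=P[145:185,215:256].reshape(-1,3);Q=Q[(Q[:,2]>30)&(Q[:,2]<90)];print('scene tin',cv2.minAreaRect(Q[:,:2].astype(np.float32)))
Q=P[190:295,320:425].reshape(-1,3);Q=Q[(Q[:,2]>98)&(Q[:,2]<105)];print('scene lid',cv2.minAreaRect(Q[:,:2].astype(np.float32)))
Q=P[190:210,360:408];m=(Q[...,2]>80);print(Q[m][:,2].max(),[ (Q[m]).round(0)[::12]])
E
```

```text
[[665.9 268.2]
 [704.7  50.8]
 [496.6  13.7]
 [460.3 232.6]]
ctr [581.8630468  141.34196062] xdir 9.963239207996219 ydir 99.75793348020913
bar [[430.82232431 174.58637471  99.        ]
 [451.24075924  57.0597142   99.        ]] [441.03154177 115.82304446  99.        ]
((558.0001831054688, 144.37355041503906), (257.22003173828125, 230.9647979736328), 9.951821327209473)
scene tin ((487.7939147949219, -423.7881774902344), (217.8212890625, 130.0233154296875), 41.154109954833984)
scene lid ((559.574951171875, 143.31375122070312), (258.0113525390625, 230.5930938720703), 9.882270812988281)
108.90063262647948 [array([[451.,  62., 105.],
       [441.,  81., 102.],
       [447.,  87., 105.],
       [450.,  79., 100.],
       [439., 113., 107.],
       [449., 101., 106.],
       [469.,  71., 104.],
       [441., 123., 105.],
       [449., 108., 100.],
       [435., 140., 104.],
       [444., 131., 103.],
       [425., 162., 101.],
       [434., 153., 100.],
       [488.,  70., 103.],
       [431., 168., 101.],
       [436., 158.,  96.],
       [494.,  73., 102.],
       [502.,  64., 100.],
       [481.,  97.,  98.],
       [501.,  80., 104.],
       [483., 110., 103.],
       [503.,  81., 102.],
       [486., 111., 101.],
       [508.,  74.,  98.],
       [494., 106., 102.],
       [478., 137., 102.],
       [509.,  87., 102.],
       [491., 117., 100.],
       [477., 149., 103.],
       [510.,  87.,  98.],
       [496., 119., 102.],
       [480., 150., 102.],
       [520.,  82., 101.],
       [502., 113., 100.],
       [489., 147., 105.],
       [470., 177., 103.]])]
```

Emit:
jog_arm([
  [[-362, -326, 0], [0, 0, 1.01]],
  [[-362, -326, 0], [0, 0, 1.01]],
  [[-362, -326, 0], [0, 0, 1.01]],
  [[-362, -326, 0], [0, 0, 1.01]],
  [[-362, -326, 0], [0, 0, 1.01]],
  [[-362, -326, 0], [0, 0, 1.01]],
  [[-362, -326, 0], [0, 0, 1.01]],
  [[-362, -326, 0], [0, 0, 1.01]],
  [[-362, -326, 0], [0, 0, 1.01]],
  [[-362, -326, 0], [0, 0, 1.01]],
], grip=36, force=40)

```text
time: 1.1
tool_pos: [439.2, 114.0, 231.1]
tcp_rot: [-180.0, 0.0, 99.8]
ft_force: [0.6, 0.2, -1.0]
finger_gap: 35.9
grip_force: 0.0
```

Emit:
jog_arm([
  [[0, 0, 10], [0, 0, 0]],
  [[0, 0, 20], [0, 0, 0]],
  [[0, 0, 20], [0, 0, 0]],
])

```text
time: 1.4
tool_pos: [437.0, 117.4, 208.8]
tcp_rot: [-179.8, -0.0, 99.9]
ft_force: [-1.0, 0.4, -1.1]
finger_gap: 36.1
grip_force: 0.0
```

Emit:
jog_arm([
  [[0, 2, 30], [0, 0, 0]],
  [[0, 2, 60], [0, 0, 0]],
  [[0, 2, 85], [0, 0, 0]],
  [[0, 2, 105], [0, 0, 0]],
  [[0, 2, 120], [0, 0, 0]],
  [[0, 2, 128], [0, 0, 0]],
  [[0, 2, 128], [0, 0, 0]],
])

```text
time: 2.1
tool_pos: [439.3, 118.0, 82.1]
tcp_rot: [-179.9, -0.0, 100.0]
ft_force: [0.6, -0.8, -0.5]
finger_gap: 36.2
grip_force: 0.0
```

```bash
python3 - <<'E'
from h import *
p,d=snap('scene','s1');cv2.imwrite('pics/c1.png',cv2.resize(p[130:310,310:450],None,fx=4,fy=3.3,interpolation=2)[:598])
print(r.sense()['ft_force'])
E
```

```text
[ 0.69081016 -0.25476947 -0.01850396]
```

View pics/c1.png

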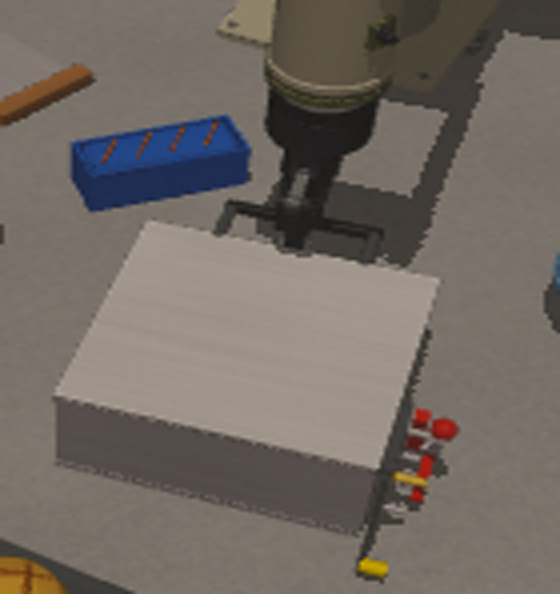

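The crop shows the fingers straddling the bar near its middle at about (295,215), with the lid shut and the bar between the fingers. Closing now.

Emit:
jog_arm([
  [[0, 0, 0], [0, 0, 0]],
  [[0, 0, 0], [0, 0, 0]],
  [[0, 0, 0], [0, 0, 0]],
  [[0, 0, 0], [0, 0, 0]],
], grip=0, force=40)

```text
time: 2.55
tool_pos: [438.3, 117.0, 83.9]
tcp_rot: [-179.7, -0.0, 99.9]
ft_force: [-17.7, -1.8, 13.8]
finger_gap: 10.3
grip_force: 39.3
```

```bash
python3 - <<'E'
import numpy as np
R=250;d=.016
f=lambda t:np.array([-R*np.cos(t+d),-R*np.sin(t+d)])
for t in np.r_[0,.01,.03:1.58:.05]:print(round(t,2),(f(t)-f(0)).round(1))
E
```

```text
0.0 [0. 0.]
0.01 [ 0.1 -2.5]
0.03 [ 0.2 -7.5]
0.08 [  1.1 -20. ]
0.13 [  2.6 -32.4]
0.18 [  4.8 -44.7]
0.23 [  7.5 -56.9]
0.28 [ 10.8 -68.9]
0.33 [ 14.8 -80.8]
0.38 [ 19.3 -92.4]
0.43 [  24.4 -103.8]
0.48 [  30.1 -115. ]
0.53 [  36.3 -125.8]
0.58 [  43.1 -136.3]
0.63 [  50.3 -146.5]
0.68 [  58.1 -156.3]
0.73 [  66.4 -165.7]
0.78 [  75.1 -174.6]
0.83 [  84.2 -183.2]
0.88 [  93.8 -191.2]
0.93 [ 103.7 -198.8]
0.98 [ 114.1 -205.8]
1.03 [ 124.7 -212.4]
1.08 [ 135.7 -218.3]
1.13 [ 146.9 -223.8]
1.18 [ 158.4 -228.6]
1.23 [ 170.2 -232.9]
1.28 [ 182.1 -236.6]
1.33 [ 194.2 -239.7]
1.38 [ 206.5 -242.2]
1.43 [ 218.8 -244.1]
1.48 [ 231.3 -245.3]
1.53 [ 243.8 -245.9]
```

Emit:
jog_arm([
  [[0, -1, -3], [0, 0, 0]],
  [[0, -1, -8], [0, 0, 0]],
  [[0, 0, -20], [0, 0, 0]],
  [[0, 1, -32], [0, 0, 0]],
  [[0, 3.5, -45], [0, 0, 0]],
  [[0, 6, -57], [0, 0, 0]],
  [[0, 9, -69], [0, 0, 0]],
  [[0, 13, -81], [0, 0, 0]],
  [[0, 18, -92], [0, 0, 0]],
  [[0, 23, -104], [0, 0, 0]],
])

```text
time: 3.55
tool_pos: [461.3, 121.0, 188.0]
tcp_rot: [-179.7, -0.0, 99.9]
ft_force: [-12.6, -0.8, 1.0]
finger_gap: 10.5
grip_force: 39.1
```

Emit:
jog_arm([
  [[0, 5, -11], [0, 0, 0]],
  [[0, 11, -22], [0, 0, 0]],
  [[0, 18, -32.5], [0, 0, 0]],
  [[0, 25, -43], [0, 0, 0]],
  [[0, 33, -52.5], [0, 0, 0]],
  [[0, 41, -62], [0, 0, 0]],
  [[0, 50, -71], [0, 0, 0]],
  [[0, 59, -79], [0, 0, 0]],
  [[0, 68.5, -87.5], [0, 0, 0]],
  [[0, 78.5, -95], [0, 0, 0]],
])

```text
time: 4.55
tool_pos: [540.5, 134.7, 287.0]
tcp_rot: [179.9, 0.0, 99.9]
ft_force: [-13.8, -0.2, 14.3]
finger_gap: 10.3
grip_force: 40.4
```

Emit:
jog_arm([
  [[0, 10, -8], [0, 0, 0]],
  [[0, 20.5, -15], [0, 0, 0]],
  [[0, 31, -21.5], [0, 0, 0]],
  [[0, 42.5, -27], [0, 0, 0]],
  [[0, 54, -32], [0, 0, 0]],
  [[0, 65.5, -36], [0, 0, 0]],
  [[0, 77.5, -40], [0, 0, 0]],
  [[0, 89.5, -43], [0, 0, 0]],
  [[0, 98, -45], [0, 0, 0]],
  [[0, 102, -45.5], [0, 0, 0]],
])

```text
time: 5.55
tool_pos: [642.3, 152.3, 331.2]
tcp_rot: [179.8, 0.0, 99.9]
ft_force: [-3.5, 0.3, 7.2]
finger_gap: 10.1
grip_force: 41.2
```

```bash
python3 - <<'E'
from h import *
p,d=snap('scene','s2');cv2.imwrite('pics/c2.png',cv2.resize(p[110:310,310:460],None,fx=4,fy=3,interpolation=2))
print(r.sense()['ft_force'])
E
```

```text
[-3.69622208 -0.4180141   6.5645002 ]
```

View pics/c2.png

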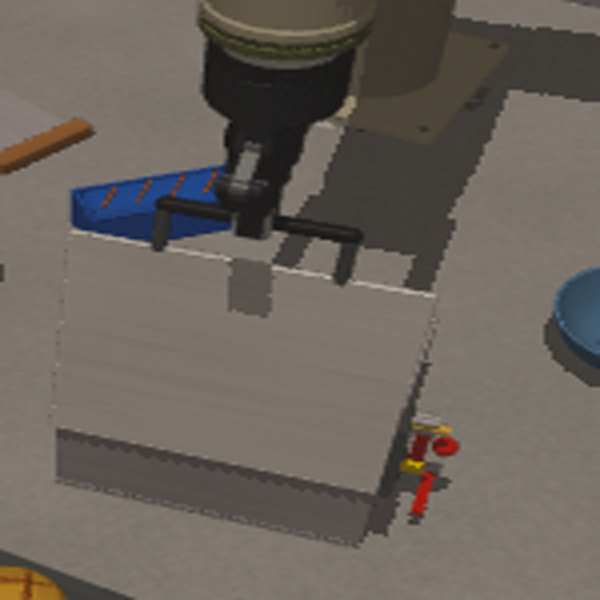

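The lid stands near 1.38 rad with the pawl still engaged. I'm letting it down nearly onto the notch, then releasing.

Emit:
jog_arm([
  [[0, -5, 0.8], [0, 0, 0]],
  [[0, -10, 2], [0, 0, 0]],
  [[0, -14, 3], [0, 0, 0]],
  [[0, -18, 4], [0, 0, 0]],
  [[0, -20.5, 4.4], [0, 0, 0]],
  [[0, -20.5, 4.4], [0, 0, 0]],
])

```text
time: 6.2
tool_pos: [621.6, 148.7, 326.5]
tcp_rot: [179.7, 0.0, 99.9]
ft_force: [-2.8, 0.9, 6.1]
finger_gap: 10.3
grip_force: 41.1
```

Emit:
jog_arm([
  [[0, -2, 0.5], [0, 0, 0]],
  [[0, -4, 1], [0, 0, 0]],
  [[0, -4, 1], [0, 0, 0]],
])

```text
time: 6.5
tool_pos: [618.4, 148.1, 325.7]
tcp_rot: [179.6, 0.0, 99.9]
ft_force: [2.0, 1.0, 7.1]
finger_gap: 10.4
grip_force: 41.1
```

Fx went from −2.8 to +2.0, so the lid now rests on the notch. I'm opening the gripper and retreating upward.

Emit:
jog_arm([
  [[0, 0, 0], [0, 0, 0]],
  [[0, 0, 0], [0, 0, 0]],
  [[0, 0, 0], [0, 0, 0]],
  [[0, 0, -20], [0, 0, 0]],
  [[0, 0, -45], [0, 0, 0]],
  [[0, 0, -70], [0, 0, 0]],
  [[0, 0, -70], [0, 0, 0]],
], grip=40)

```text
time: 7.2
tool_pos: [618.0, 148.1, 397.0]
tcp_rot: [179.6, 0.0, 99.9]
ft_force: [0.4, -0.6, 0.3]
finger_gap: 40.1
grip_force: 0.0
```

```bash
python3 - <<'E'
from h import *
p,d=snap('scene','s3');P=cloud('scene',d)
s=r.sense();print(s['tool_pos'],s['ft_force'],s['joint_pos'])
Q=P[195:250,335:400].reshape(-1,3);Q=Q[np.isfinite(Q[:,0])];c=np.median(Q,0);V=np.linalg.svd(Q-Q.mean(0),full_matrices=False)[2];print(c,V[2],'angle',np.arccos(abs(V[2][2])))
p,d=snap('top','t3');P=cloud('top',d)
i=cv2.resize(p[140:260,195:305],None,fx=4,fy=4,interpolation=2)
j=cv2.resize(p[190:250,405:455],None,fx=6,fy=6,interpolation=2)
o=np.zeros((480,740,3),np.uint8);o[:480,:440]=i;o[:360,440:740]=j;cv2.imwrite('pics/c3.png',o)
E
```

```text
[617.76404543 148.0086241  394.64720833] [ 1.29780258  0.37488275 -0.72845749] [ 8.85167678e+00  1.26596181e+01  6.26017374e+01 -2.25359995e-03
  1.04514461e+02 -1.05695979e+00]
[656.74298909 150.71889313 217.38597355] [0.96198356 0.19140294 0.19481413] angle 1.3747283785498277
```

View pics/c3.png

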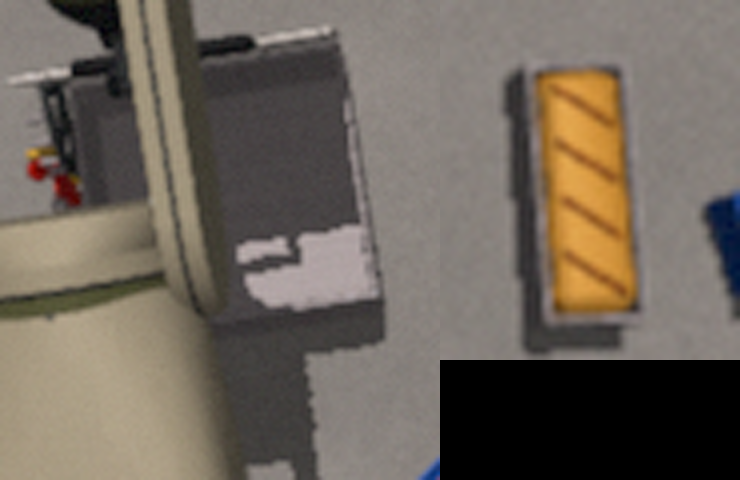

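The top view shows the lid standing on its notch and the box open with its floor clear. The golden tin's rim corners in the right-hand crop are about (525,65), (622,65), (640,318) and (545,320).

```bash
python3 - <<'E'
from h import *
f=lambda x,y,z:ray('top',405+(x-440+.5)/6-.5,190+(y+.5)/6-.5,z)
C=np.array([f(*a,55) for a in((525,65),(622,65),(640,318),(545,320))])[:,:2];print(C.round(1),C.mean(0))
v=C[0]+C[1]-C[2]-C[3];print(np.degrees(np.arctan2(v[1],v[0])))
d=np.load('pics/t3.npy');p=cv2.imread('pics/t3.png');P=cloud('top',d)
Q=P[185:255,413:443];m=(Q[...,2]>40)&(Q[...,2]<80);hsv=cv2.cvtColor(p,cv2.COLOR_BGR2HSV)[185:255,413:443]
g=m&(hsv[...,1]>110);X=Q[g][:,:2].astype(np.float32);print('loaf',cv2.minAreaRect(X),X.mean(0),g.sum(),np.nanpercentile(Q[g][:,2],[5,50,95]))
c,e=np.linalg.eigh(np.cov(X.T));print(np.degrees(np.arctan2(e[1,1],e[0,1])))
b=P[205:245,440:460].reshape(-1,3);b=b[(b[:,2]>30)];print('blue max y',b[:,1].max(),b[b[:,1].argmax()])
R=cv2.Rodrigues(np.zeros(3))[0]
s=r.sense();print(s['tcp_rot'],s['tool_pos'])
E
```

```text
[[ 550.8 -397.3]
 [ 551.3 -449.2]
 [ 415.7 -453.3]
 [ 414.2 -403.3]] [ 483.0024007  -425.76498919]
2.1290405334955427
loaf ((484.7669982910156, -429.8092346191406), (128.67356872558594, 46.82518768310547), 3.5432064533233643) [ 482.58405 -428.0047 ] 541 [45.62017785 52.90827546 58.35702182]
-176.99006300834344
blue max y -504.8607127149204 [ 478.9687963  -504.86071271   51.96271603]
[1.79941634e+02 5.59659819e-03 9.99081417e+01] [617.32089142 147.93456148 392.64410917]
```

Emit:
jog_arm([
  [[-543, -232, 195], [0, 0, 1.69]],
  [[-543, -232, 195], [0, 0, 1.69]],
  [[-543, -232, 195], [0, 0, 1.69]],
  [[-543, -232, 195], [0, 0, 1.69]],
  [[-543, -232, 195], [0, 0, 1.69]],
  [[-543, -232, 195], [0, 0, 1.69]],
  [[-543, -232, 195], [0, 0, 1.69]],
  [[-543, -232, 195], [0, 0, 1.69]],
  [[-543, -232, 195], [0, 0, 1.69]],
  [[-543, -232, 195], [0, 0, 1.69]],
], grip=76)

```text
time: 8.3
tool_pos: [506.7, -315.5, 233.0]
tcp_rot: [-179.9, 0.1, 13.6]
ft_force: [1.3, 0.7, 0.7]
finger_gap: 76.0
grip_force: 0.0
```

Emit:
jog_arm([
  [[0, 0, 0], [0, 0, 0]],
  [[0, 0, 0], [0, 0, 0]],
])

```text
time: 8.5
tool_pos: [506.8, -314.6, 232.9]
tcp_rot: [-179.8, 0.1, 13.9]
ft_force: [-0.5, 0.6, -0.9]
finger_gap: 75.9
grip_force: 0.0
```

Emit:
jog_arm([
  [[-25, 50, 20], [0, 0, 0.1]],
  [[-50, 90, 50], [0, 0, 0.19]],
  [[-50, 103, 80], [0, 0, 0.19]],
  [[-50, 103, 100], [0, 0, 0.19]],
  [[-50, 103, 113], [0, 0, 0.19]],
  [[-50, 103, 113], [0, 0, 0.19]],
  [[-50, 103, 113], [0, 0, 0.19]],
])

```text
time: 9.2
tool_pos: [485.8, -425.4, 123.8]
tcp_rot: [180.0, -0.0, 3.2]
ft_force: [0.5, -0.0, 0.5]
finger_gap: 76.2
grip_force: 0.0
```

```bash
python3 - <<'E'
from h import *
p,d=snap('scene','s4');cv2.imwrite('pics/c4.png',cv2.resize(p[80:240,160:320],None,fx=3.7,fy=3.7,interpolation=2))
E
```

```text
(no output)
```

View pics/c4.png

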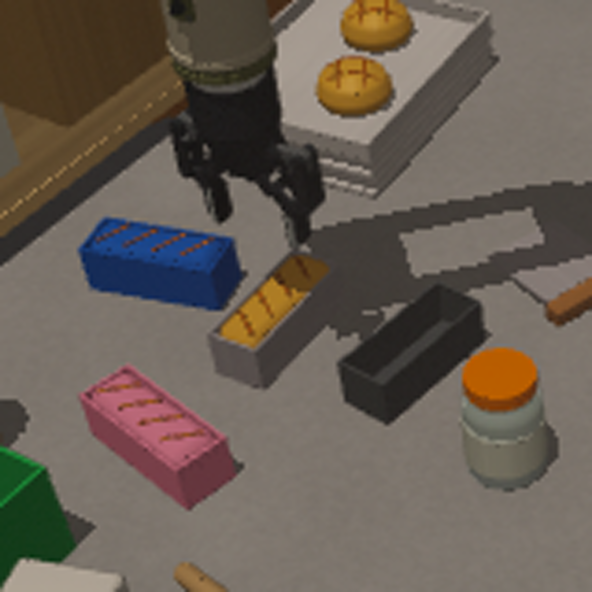

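The crop shows the open gripper above the golden tin at (270,330), in line with it, with clearance to the blue tin and the dark tin. Descending and gripping.

Emit:
jog_arm([
  [[-3, 1.5, 25], [0, 0, 0]],
  [[-3, 1.5, 50], [0, 0, 0]],
  [[-3, 1.5, 75], [0, 0, 0]],
  [[-3, 1.5, 95], [0, 0, 0]],
  [[-3, 1.5, 107], [0, 0, 0]],
  [[-3, 1.5, 112], [0, 0, 0]],
  [[-3, 1.5, 112], [0, 0, 0]],
])

```text
time: 9.95
tool_pos: [482.3, -428.0, 11.2]
tcp_rot: [180.0, -0.0, 3.1]
ft_force: [0.3, 0.3, -0.2]
finger_gap: 75.9
grip_force: 0.0
```

Emit:
jog_arm([
  [[0, 0, 0], [0, 0, 0]],
  [[0, 0, 0], [0, 0, 0]],
  [[0, 0, 0], [0, 0, 0]],
  [[0, 0, 0], [0, 0, 0]],
  [[0, 0, 0], [0, 0, 0]],
], grip=0, force=60)

```text
time: 10.45
tool_pos: [482.9, -429.1, 12.6]
tcp_rot: [179.9, -0.1, 3.1]
ft_force: [0.5, -0.6, 6.7]
finger_gap: 53.3
grip_force: 64.2
```

Emit:
jog_arm([
  [[0, 0, -10], [0, 0, 0]],
  [[0, 0, -35], [0, 0, 0]],
  [[0, 0, -70], [0, 0, 0]],
  [[0, 0, -105], [0, 0, 0]],
  [[0, 0, -140], [0, 0, 0]],
  [[4, -20, -168], [0, 0, -0.01]],
  [[10, -50, -180], [0, 0, -0.03]],
  [[17, -85, -180], [0, 0, -0.05]],
  [[24, -120, -180], [0, 0, -0.07]],
  [[31, -155, -180], [0, 0, -0.09]],
])

```text
time: 11.45
tool_pos: [504.1, -270.0, 190.8]
tcp_rot: [-180.0, 0.0, 8.3]
ft_force: [1.0, 0.3, -3.1]
finger_gap: 53.5
grip_force: 64.0
```

Emit:
jog_arm([
  [[7, -35, 0], [0, 0, 0]],
  [[14, -70, 0], [0, 0, 0]],
  [[21, -105, 0], [0, 0, 0]],
  [[28, -140, 0], [0, 0, 0]],
  [[35, -175, 0], [0, 0, 0]],
  [[42, -210, 0], [0, 0, 0]],
  [[49, -245, 0], [0, 0, 0]],
  [[56, -280, 0], [0, 0, 0]],
  [[62, -310, 0], [0, 0, 0]],
  [[65, -325, 0], [0, 0, 0]],
])

```text
time: 12.45
tool_pos: [521.6, 61.9, 190.7]
tcp_rot: [-180.0, 0.0, 8.4]
ft_force: [0.2, 0.3, -1.6]
finger_gap: 53.9
grip_force: 64.0
```

Emit:
jog_arm([
  [[15, -20, 0], [0, 0, -0.01]],
  [[30, -40, 0], [0, 0, -0.026]],
  [[43, -58, 0], [0, 0, -0.026]],
  [[52, -70, 0], [0, 0, -0.026]],
  [[52, -70, 0], [0, 0, -0.026]],
  [[52, -70, 0], [0, 0, -0.026]],
  [[52, -70, 0], [0, 0, -0.026]],
])

```text
time: 13.15
tool_pos: [563.3, 135.3, 190.4]
tcp_rot: [180.0, 0.0, 9.7]
ft_force: [-0.6, -0.4, -2.1]
finger_gap: 53.7
grip_force: 64.0
```

```bash
python3 - <<'E'
from h import *
p,d=snap('scene','s5');q,_=snap('top','t5')
o=np.zeros((540,800,3),np.uint8);o[:,:400]=cv2.resize(p[100:310,310:465],(400,540),interpolation=2);o[:480,400:800]=cv2.resize(q[130:250,200:300],(400,480),interpolation=2);cv2.imwrite('pics/c5.png',o)
print(r.sense()['tool_pos'])
E
```

```text
[563.44552057 135.31705116 190.6392746 ]
```

View pics/c5.png

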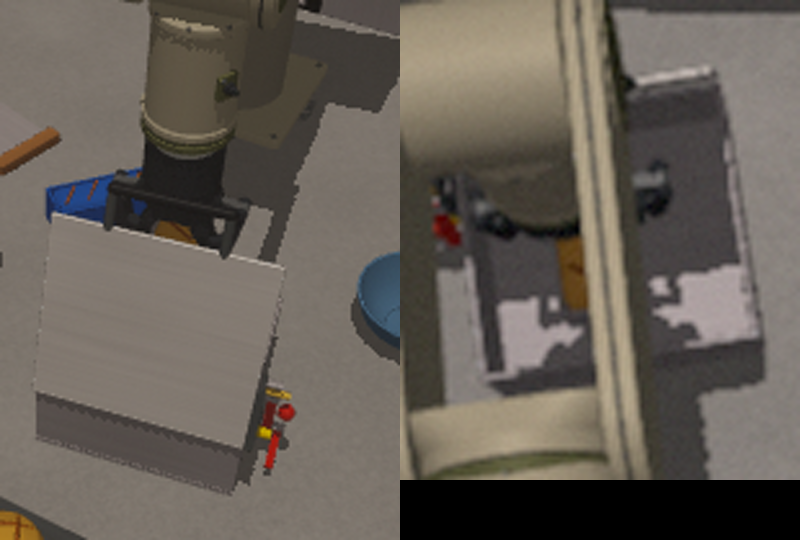

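The left crop shows the pawl still engaged and the lid up. The right crop shows the loaf at (575,275), lined up with the box and inside its walls. Lowering.

Emit:
jog_arm([
  [[1, -2, 20], [0, 0, 0]],
  [[1, -2, 45], [0, 0, 0]],
  [[1, -2, 70], [0, 0, 0]],
  [[1, -2, 95], [0, 0, 0]],
  [[1, -2, 120], [0, 0, 0]],
  [[1, -2, 140], [0, 0, 0]],
  [[1, -2, 155], [0, 0, 0]],
  [[1, -2, 162], [0, 0, 0]],
  [[1, -2, 164], [0, 0, 0]],
  [[1, -2, 164], [0, 0, 0]],
])

```text
time: 14.25
tool_pos: [564.8, 138.3, 27.3]
tcp_rot: [180.0, -0.1, 9.7]
ft_force: [0.6, 0.3, -3.4]
finger_gap: 53.6
grip_force: 64.1
```

Emit:
jog_arm([
  [[0, 0, 2], [0, 0, 0]],
  [[0, 0, 4], [0, 0, 0]],
  [[0, 0, 6], [0, 0, 0]],
  [[0, 0, 6], [0, 0, 0]],
])

```text
time: 14.65
tool_pos: [564.2, 138.4, 20.5]
tcp_rot: [-180.0, 0.0, 9.7]
ft_force: [0.3, -0.4, -3.3]
finger_gap: 53.2
grip_force: 64.1
```

Emit:
jog_arm([
  [[0, 0, 1], [0, 0, 0]],
  [[0, 0, 1.5], [0, 0, 0]],
  [[0, 0, 1.5], [0, 0, 0]],
])

```text
time: 14.95
tool_pos: [564.2, 138.3, 19.0]
tcp_rot: [180.0, 0.0, 9.7]
ft_force: [0.4, 0.2, -3.2]
finger_gap: 53.2
grip_force: 64.1
```

Emit:
jog_arm([
  [[0, 0, 0.7], [0, 0, 0]],
  [[0, 0, 1.4], [0, 0, 0]],
  [[0, 0, 1.4], [0, 0, 0]],
])

```text
time: 15.25
tool_pos: [564.4, 138.4, 18.6]
tcp_rot: [180.0, 0.0, 9.7]
ft_force: [-5.0, -0.5, 5.4]
finger_gap: 53.7
grip_force: 64.9
```

The wrist force reversed to +5 N, so the tin is on the floor. Releasing and going straight up.

Emit:
jog_arm([
  [[0, 0, 0], [0, 0, 0]],
  [[0, 0, 0], [0, 0, 0]],
  [[0, 0, 0], [0, 0, 0]],
  [[0, 0, -10], [0, 0, 0]],
  [[0, 0, -35], [0, 0, 0]],
  [[0, 0, -75], [0, 0, 0]],
  [[0, 0, -115], [0, 0, 0]],
  [[0, 0, -155], [0, 0, 0]],
  [[0, 0, -180], [0, 0, 0]],
  [[0, 0, -180], [0, 0, 0]],
], grip=76)

```text
time: 16.25
tool_pos: [567.3, 138.8, 204.3]
tcp_rot: [180.0, -0.6, 9.7]
ft_force: [-0.0, -0.6, 0.6]
finger_gap: 76.1
grip_force: 0.0
```

Emit:
jog_arm([
  [[-40, 0, -10], [0, 0, 0]],
  [[-80, 0, -40], [0, 0, -0.12]],
  [[-90, 0, -85], [0, 0, -0.26]],
  [[-90, 0, -130], [0, 0, -0.4]],
  [[-90, 0, -175], [0, 0, -0.54]],
  [[-90, 0, -200], [0, 0, -0.68]],
  [[-90, 0, -200], [0, 0, -0.82]],
  [[-90, 0, -200], [0, 0, -0.96]],
  [[-70, 0, -200], [0, 0, -1.1]],
  [[-50, 0, -200], [0, 0, -1.24]],
], grip=40)

```text
time: 17.25
tool_pos: [515.2, 130.0, 397.8]
tcp_rot: [180.0, -0.0, 81.1]
ft_force: [0.0, 0.0, 0.8]
finger_gap: 39.9
grip_force: 0.0
```

Emit:
jog_arm([
  [[0, 0, 0], [0, 0, -0.14]],
  [[0, 0, 0], [0, 0, -0.28]],
  [[0, 0, 0], [0, 0, -0.334]],
  [[0, 0, 0], [0, 0, -0.334]],
  [[0, 0, 0], [0, 0, -0.334]],
])

```text
time: 17.75
tool_pos: [514.9, 129.9, 397.4]
tcp_rot: [-180.0, -0.0, 99.8]
ft_force: [0.7, 0.4, -0.2]
finger_gap: 39.9
grip_force: 0.0
```

```bash
python3 - <<'E'
from h import *
p,d=snap('scene','s6');q,_=snap('top','t6')
o=np.zeros((540,800,3),np.uint8);o[:,:400]=cv2.resize(p[90:300,310:465],(400,540),interpolation=2);o[:480,400:800]=cv2.resize(q[130:250,200:300],(400,480),interpolation=2);cv2.imwrite('pics/c6.png',o)
s=r.sense();print(s['tool_pos'],s['tcp_rot'])
E
```

```text
[514.89619689 129.85852063 397.58404699] [-1.79985284e+02  1.27734389e-03  9.98265995e+01]
```

View pics/c6.png

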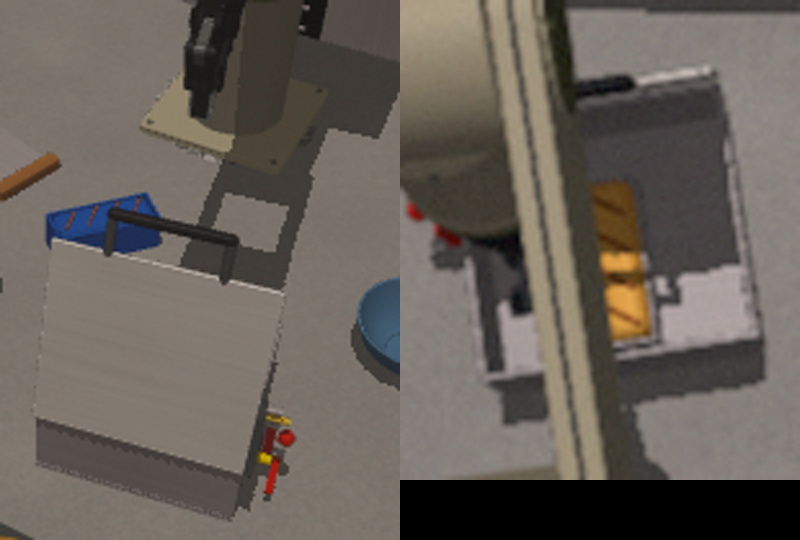

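The tin stands upright on the box floor (loaf at right crop (620,260)), and the lid is still propped with the pawl engaged. I'm going back to the bar and gripping it as before.

Emit:
jog_arm([
  [[0, 45, 0], [0, 0, 0]],
  [[0, 85, 0], [0, 0, 0]],
  [[0, 104, 0], [0, 0, 0]],
  [[0, 104, 0], [0, 0, 0]],
  [[0, 104, 15], [0, 0, 0]],
  [[0, 104, 35], [0, 0, 0]],
  [[0, 104, 55], [0, 0, 0]],
  [[0, 104, 68], [0, 0, 0]],
  [[0, 104, 72], [0, 0, 0]],
  [[0, 104, 72], [0, 0, 0]],
])

```text
time: 18.85
tool_pos: [617.0, 147.7, 325.6]
tcp_rot: [-180.0, 0.0, 99.9]
ft_force: [-0.4, -0.5, 0.1]
finger_gap: 40.4
grip_force: 0.0
```

Emit:
jog_arm([
  [[0, 0, 0], [0, 0, 0]],
  [[0, 0, 0], [0, 0, 0]],
  [[0, 0, 0], [0, 0, 0]],
  [[0, 0, 0], [0, 0, 0]],
], grip=0, force=40)

```text
time: 19.25
tool_pos: [618.2, 147.9, 327.3]
tcp_rot: [179.8, 0.0, 99.9]
ft_force: [1.7, -0.0, 6.0]
finger_gap: 10.5
grip_force: 39.3
```

Emit:
jog_arm([
  [[0, 5, -1], [0, 0, 0]],
  [[0, 14, -3], [0, 0, 0]],
  [[0, 24, -5.5], [0, 0, 0]],
  [[0, 34, -7], [0, 0, 0]],
  [[0, 43, -8], [0, 0, 0]],
  [[0, 51, -8.8], [0, 0, 0]],
  [[0, 57, -9.2], [0, 0, 0]],
  [[0, 61, -9.3], [0, 0, 0]],
  [[0, 61, -9.3], [0, 0, 0]],
  [[0, 61, -9.3], [0, 0, 0]],
])

```text
time: 20.25
tool_pos: [677.7, 158.2, 335.2]
tcp_rot: [180.0, 0.0, 99.9]
ft_force: [-0.0, -0.5, 3.7]
finger_gap: 10.2
grip_force: 41.8
```

Emit:
jog_arm([
  [[0, 0, 0], [0, 0, 0]],
  [[0, 0, 0], [0, 0, 0]],
  [[0, 0, 0], [0, 0, 0]],
  [[0, 0, 0], [0, 0, 0]],
])

```text
time: 20.65
tool_pos: [677.5, 158.2, 335.2]
tcp_rot: [180.0, 0.0, 99.9]
ft_force: [-0.5, -0.9, 5.2]
finger_gap: 10.3
grip_force: 41.8
```

```bash
python3 - <<'E'
from h import *
p,d=snap('scene','s7')
o=np.zeros((540,800,3),np.uint8);o[:,:400]=cv2.resize(p[90:300,310:465],(400,540),interpolation=2);o[:,400:]=cv2.resize(p[230:310,390:450],(400,540),interpolation=2);cv2.imwrite('pics/c7.png',o)
s=r.sense();print(s['tool_pos'],s['ft_force'])
E
```

```text
[677.53219121 158.24626576 335.19706777] [-1.21688617 -0.49779292  4.84454195]
```

View pics/c7.png

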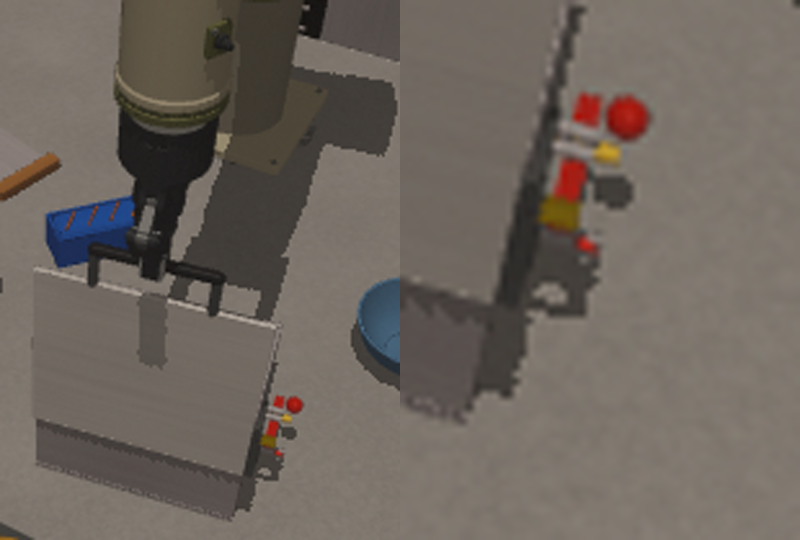

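The enlarged crop shows the pawl swung over: its red ball is now at (628,118) and no longer over the ratchet. The lid is at about 1.53 rad. Lowering slowly and watching for a catch at 1.29.

Emit:
jog_arm([
  [[0, -4, 0], [0, 0, 0]],
  [[0, -12, 0.5], [0, 0, 0]],
  [[0, -20, 1.3], [0, 0, 0]],
  [[0, -30, 2.5], [0, 0, 0]],
  [[0, -40, 4.2], [0, 0, 0]],
  [[0, -49.5, 6.2], [0, 0, 0]],
  [[0, -59, 8.7], [0, 0, 0]],
  [[0, -66, 10.6], [0, 0, 0]],
  [[0, -70, 11.8], [0, 0, 0]],
  [[0, -70, 11.8], [0, 0, 0]],
])

```text
time: 21.7
tool_pos: [608.1, 146.3, 322.9]
tcp_rot: [-180.0, -0.0, 99.9]
ft_force: [-1.2, 0.5, 2.1]
finger_gap: 10.0
grip_force: 41.5
```

```bash
python3 - <<'E'
import numpy as np
R=250;d=.016
f=lambda t:np.array([-R*np.cos(t+d),-R*np.sin(t+d)])
b=f(1.245)
for T in ([1.225,1.18,1.13,1.08,1.03,.98,.93,.88,.83,.78],[.73,.68,.63,.58,.53,.48,.43,.38,.33,.28],[.24,.2,.165,.135,.11,.09,.07,.055,.045,.035]):
    print([(f(t)-b).round(1).tolist() for t in T]);b=f(T[-1])
print((f(0)-b))
E
```

```text
[[-4.7, 1.6], [-15.3, 5.5], [-26.8, 10.3], [-38.1, 15.8], [-49.0, 21.7], [-59.7, 28.3], [-70.0, 35.3], [-80.0, 42.9], [-89.5, 50.9], [-98.7, 59.5]]
[[-8.7, 9.0], [-17.0, 18.4], [-24.7, 28.1], [-32.0, 38.3], [-38.8, 48.8], [-45.0, 59.7], [-50.7, 70.8], [-55.8, 82.2], [-60.3, 93.9], [-64.2, 105.7]]
[[-2.7, 9.6], [-5.1, 19.3], [-6.8, 27.9], [-8.0, 35.3], [-8.9, 41.5], [-9.5, 46.5], [-9.9, 51.5], [-10.2, 55.2], [-10.4, 57.7], [-10.5, 60.2]]
[-0.29305522  8.74464426]
```

No catch at 1.29, so the pawl is clear. Continuing down.

Emit:
jog_arm([
  [[0, -5, 1.6], [0, 0, 0]],
  [[0, -15.5, 5.5], [0, 0, 0]],
  [[0, -27, 10.3], [0, 0, 0]],
  [[0, -38, 15.8], [0, 0, 0]],
  [[0, -49, 21.7], [0, 0, 0]],
  [[0, -60, 28.3], [0, 0, 0]],
  [[0, -70, 35.3], [0, 0, 0]],
  [[0, -80, 43], [0, 0, 0]],
  [[0, -89.5, 51], [0, 0, 0]],
  [[0, -98.7, 59.5], [0, 0, 0]],
])

```text
time: 22.7
tool_pos: [510.6, 129.3, 263.1]
tcp_rot: [-179.9, -0.0, 99.9]
ft_force: [-1.6, 1.3, 0.9]
finger_gap: 10.2
grip_force: 40.5
```

Emit:
jog_arm([
  [[0, -8.7, 9], [0, 0, 0]],
  [[0, -17, 18.4], [0, 0, 0]],
  [[0, -24.7, 28], [0, 0, 0]],
  [[0, -32, 38.3], [0, 0, 0]],
  [[0, -39, 49], [0, 0, 0]],
  [[0, -45, 59.7], [0, 0, 0]],
  [[0, -50.7, 71], [0, 0, 0]],
  [[0, -56, 82], [0, 0, 0]],
  [[0, -60.3, 94], [0, 0, 0]],
  [[0, -64.2, 105.7], [0, 0, 0]],
])

```text
time: 23.7
tool_pos: [447.8, 118.3, 157.0]
tcp_rot: [180.0, -0.0, 99.9]
ft_force: [4.2, 2.9, -2.7]
finger_gap: 10.0
grip_force: 39.1
```

Emit:
jog_arm([
  [[0, -2.7, 9.6], [0, 0, 0]],
  [[0, -5, 19.3], [0, 0, 0]],
  [[0, -6.8, 28], [0, 0, 0]],
  [[0, -8, 35.3], [0, 0, 0]],
  [[0, -9, 41.5], [0, 0, 0]],
  [[0, -9.5, 46.5], [0, 0, 0]],
  [[0, -10, 51.5], [0, 0, 0]],
  [[0, -10.2, 55.2], [0, 0, 0]],
  [[0, -10.4, 58], [0, 0, 0]],
  [[0, -10.5, 60], [0, 0, 0]],
])

```text
time: 24.7
tool_pos: [438.3, 116.6, 98.0]
tcp_rot: [179.9, -0.0, 99.9]
ft_force: [5.4, 3.8, -1.9]
finger_gap: 9.8
grip_force: 39.0
```

Emit:
jog_arm([
  [[0, 0, 1.5], [0, 0, 0]],
  [[0, 0, 3], [0, 0, 0]],
  [[0, 0, 4.5], [0, 0, 0]],
  [[0, 0, 6], [0, 0, 0]],
  [[0, 0, 7.5], [0, 0, 0]],
  [[0, 0, 7.5], [0, 0, 0]],
])

```text
time: 25.3
tool_pos: [438.3, 116.5, 92.6]
tcp_rot: [180.0, 0.0, 99.9]
ft_force: [-7.3, 2.3, 19.9]
finger_gap: 10.3
grip_force: 41.6
```

```bash
python3 - <<'E'
from h import *
a=np.radians(9.9);ax=np.array([np.cos(a),np.sin(a)])
for tag in('s0','s8'):
    if tag=='s8': p,d=snap('scene','s8')
    d=np.load(f'pics/{tag}.npy');P=cloud('scene',d)
    Q=P[205:262,335:410].reshape(-1,3);Q=Q[np.isfinite(Q[:,0])]
    s=(Q[:,:2]-[685.3,159])@ax;ok=(s<-10)&(s>-200)&(Q[:,2]>85)&(Q[:,2]<125)
    print(tag,np.polyfit(s[ok],Q[ok,2],1),ok.sum())
E
```

```text
s0 [1.59392246e-03 1.01724201e+02] 3717
s8 [2.59287469e-03 1.01728154e+02] 3694
```

The lid's depth profile matches the shut picture (slope difference 0.001 rad), so it is shut. The bar just sits a little deeper between the pads. Releasing and retreating.

Emit:
jog_arm([
  [[0, 0, -1], [0, 0, 0]],
  [[0, 0, -1], [0, 0, 0]],
  [[0, 0, -1], [0, 0, 0]],
  [[0, 0, -1], [0, 0, 0]],
  [[0, 0, -15], [0, 0, 0]],
  [[0, 0, -45], [0, 0, 0]],
  [[0, 0, -85], [0, 0, 0]],
  [[0, 0, -120], [0, 0, 0]],
  [[0, 0, -150], [0, 0, 0]],
  [[0, 0, -150], [0, 0, 0]],
], grip=36)

```text
time: 26.35
tool_pos: [440.3, 116.7, 247.0]
tcp_rot: [179.5, 0.0, 99.9]
ft_force: [0.1, -0.8, -0.6]
finger_gap: 35.6
grip_force: 0.0
```

```bash
python3 - <<'E'
from h import *
a=np.radians(9.9);ax=np.array([np.cos(a),np.sin(a)])
p,d=snap('scene','s9');P=cloud('scene',d)
Q=P[205:262,335:410].reshape(-1,3);Q=Q[np.isfinite(Q[:,0])]
s=(Q[:,:2]-[685.3,159])@ax;ok=(s<-10)&(s>-200)&(Q[:,2]>85)&(Q[:,2]<125)
print(np.polyfit(s[ok],Q[ok,2],1),r.sense()['ft_force'])
E
```

```text
[9.35863137e-04 1.01620579e+02] [-0.1769778  -0.16198504 -1.05541262]
```

View pics/s9.png

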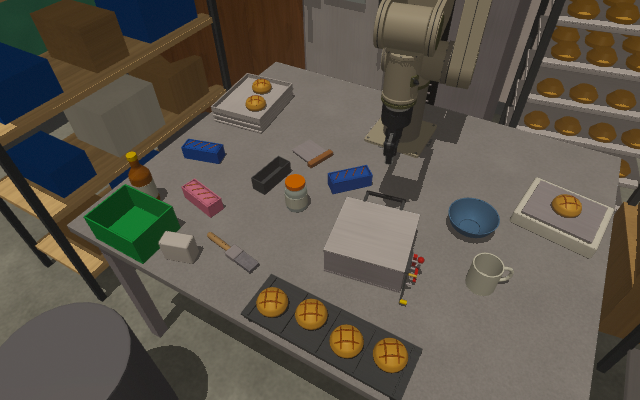

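The lid is shut at (372,235), the gripper is clear, the other things look unmoved, and the tin is inside the box.

```bash
python3 -c "
from bench import r
print(r.hand_in())"
```

```text
the job is handed in; nothing more can be done
None
```

The job is handed in: the tin with the golden loaf is upright on the box floor, the lid was lowered gently until fully shut, and nothing else on the table looks moved, at about 26 s of the 72 s allowed.

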